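# Set the slack on a forge hammer's treadle brake

### The job

Set the slack of the treadle brake: push the red spring pedal right down to its stop and let it come back up to settle the linkage, then screw the knurled brass cap nut down clockwise until it bottoms out on its pillar and back it off a quarter turn. Finish still gripping the cap nut between the fingers at that setting, so that it can be locked by a workmate; do not let go of it. Leave the tools and parts lying about where they are.

Things in the scene. Friction and masses are not known exactly. Their poses are not given: they have to be found in the camera images.
- treadle: treadle unit fixed to the bench (left or right of the middle, never moves): dark steel base plate 200 x 100 x 10 mm, two grey cheeks 55 mm high at its +x end carrying the pedal's axle, a black rubber stop block under the pedal. Origin: centre of the underside; z up; at yaw 0 the pedal's free end points to the robot (-x).
- pedal (a joint): angle of the red hinged pedal (165 x 64 mm plate) in rad: 0 = up at rest (its free end is raised 0.30 rad above level), 0.28 = down on its stop. The axle runs along the treadle's y axis, at x = +70 mm, z = 40 mm in the treadle's frame. A spring returns it; pushed on the pad it needs about 5 N to start and 12 N to reach the stop.
- pedal_pad (a point): middle of the black ribbed rubber pad (70 x 56 mm) on the pedal's top face, 118 mm from the axle towards the free end; about 86 mm above the bench at rest, 54 mm at the stop; moves with the pedal.
- adjuster: slack adjuster fixed to the bench (the other side from the treadle, never moves): dark plate 100 x 100 x 10 mm, grey pillar 52 mm diameter up to 36 mm, then a steel seat collar 34 mm diameter whose top is 45 mm above the bench, then a threaded stud inside the cap nut. Origin: centre of the underside, on the thread's axis; z up. A white line on plate and pillar marks its +x side.
- cap: the knurled brass cap nut, a closed round cap 42 mm diameter, 41 mm high overall (38 mm straight side), axis vertical, already started on its right-hand thread. Origin: centre of its underside, 45 mm above the bench when bottomed, 1.27 mm higher per rad unscrewed. This frame rises and falls with the nut but does not turn with it. Nothing stands within 60 mm of the axis above 10 mm except the pillar and small bolt heads (15 mm high).
- cap_turn (a joint): turn of the cap nut in rad: 0 = bottomed out on the seat (a hard stop), growing as it is unscrewed (counterclockwise seen from above); it starts between 1.9 and 2.8. A quarter turn backed off reads 1.57. Light friction (about 0.1 N m) keeps it where it is left. A white line on the nut's top and side points along the adjuster's +x (over the white line on the pillar) at 0 and along its +y at 1.57.
- cap_grip (a point): point on the cap nut's axis 22 mm above its underside, the middle height at which to grip it.
- hammer: loose cross-peen hammer, wooden handle, 280 mm long, lying at the far side; to be left alone. Origin: centre of its underside; x along its length.
- tongs: loose pair of dark steel tongs, 280 mm long, lying at the far side; to be left alone. Origin: centre of its underside; x along its length.
- chisel: loose cold chisel, dark steel, 140 mm long, 20 mm wide, 16 mm high, lying between the two units; to be left alone. Origin: centre of its underside; x along its length.
- spare_nut: loose spare brass cap nut, 42 mm diameter, 36 mm high, standing open end up at the left edge of the work area; not part of the job; to be left alone. Origin: centre of its underside; x along its length.
- tin: loose round tin, 74 mm diameter, 95 mm high, at the right; to be left alone. Origin: centre of its underside; x along its length.
- brush: loose hand brush with wooden handle, 200 mm long, at the right; to be left alone. Origin: centre of its underside; x along its length.
- spanner: loose steel spanner, 180 mm long, at the left; to be left alone. Origin: centre of its underside; x along its length.

How it is judged:
By the outcome, as a careful person would: the job done as asked, in the order asked, and still so for the second after the job is handed in, while the arm keeps its last pose, push and grip.
It also fails if it takes over 67 s, if anything falls off the work surface, if the arm or the gripper's body presses on something with over 40 N, if the wrist force passes 120 N, or if a joint passes its speed limit or range.

### The arm

A 6-joint arm with a two-finger parallel gripper is mounted at the origin on the work surface. World frame = base frame: x ahead of the robot, y to its left, z up, the work surface at z = 0. Lengths are in m, angles in rad, forces in N, time in s.
With the tool pointing down it reaches from about 0.35 to 0.975 m from the base axis. Payload 4.9 kg.
Tool frame: the origin (TCP) lies midway between the tips of the shut fingers; the grasp point (between the pads) lies 19 mm behind it; x points along the fingers, y is the direction in which the jaws open and shut, and the axes are right-handed (so a half turn about x gives the same grasp; the last joint's range is limited). The gripper opens to 85 mm and grips with 20 to 120 N. Pads are 22 mm wide; open, the fingers measure 114 mm over their backs; the gripper's body (76 mm by 85 mm) begins 54 mm behind the grasp point. The pads swing forward as they close: fully open they stand 13 mm farther back than shut.
Start: joints at [1.206, 0.053, 1.613, -0, 1.476, -0.119], TCP at [0.152, 0.606, 0.231] pointing down, gripper open.
Joint ranges: [-3.01, 3.01], [-1.01, 2.22], [0.06, 2.58], [-1.02, 4.17], [0.09, 2.62], [-3.14, 3.14]. Speed limits (rad/s): [2.57, 2.57, 3.14, 3.14, 3.14, 3.14].

### API

Orientations are given as a 3x3 rotation matrix whose columns are the frame's x, y, z axes.
In Python, from station import robot, grab_frame, camera_info gives the robot as it stands.
- The arm moves only by the shell command python3 -m crank 'ROWS' [FORCE]. ROWS is JSON, a list of rows, each an object with "xyz": the shift along the tool's x, y, z in cm, a list of three; "delta_rot": the turn, a rotation vector about the tool's x, y, z in rad, a list of three; "claw": the finger opening in cm, from 0 to 8.54. A call has 1 to 20 rows; each row shifts and turns the commanded pose from where the row before left it, along the tool's axes as they then stand; what a row does not reach is not made up. A row lasts 1/12 s, in which the tool goes at most 41.7 mm and 7.16 degrees, less where a joint would pass 70% of its speed; a pose out of reach is approached as far as the arm can. A call is refused whole if a number of a shift passes 4.17 or a number of a turn 0.125, either way. A call with a gripper value outside its range is refused whole. The fingers move at their own pace and stop on an object; FORCE is the grip in N (left out, the last holds). Time passes only in rows, so rows that do not move let the fingers close. It gives the time, the measured TCP pose, the force and the opening at its end, in the units of the state.
- robot.get_state(): the state, without advancing time (a new reading comes with each control period).
- grab_frame(name): name is "side" or "top"; returns the picture (420x560x3 uint8, red, green, blue); there is no depth.
- camera_info(name): a dict with "fx", "fy", "cx", "cy" (pixels), "world_to_cam" (4x4, takes a point from world to camera coordinates). Camera axes: x right, y down, z forward; pixel columns grow to the right and rows downward; lengths in m; the calibration is good to about 2 mm. A picture is of the moment at which its call begins. camera_info takes no time and is no camera call.
- robot.finish_job(): hands the job in, once; it reports no verdict.
The state is a dict: "clock": time; "qpos": joint angles; "dq": joint speeds; "tau": joint torques, N m; "position": TCP position; "tool_rot": TCP orientation; "contact_force": force on the tool from outside, world axes, zero at the start; "wrist_torque": the same for the moment, N m; "opening": finger opening in m.
Only numpy, scipy, OpenCV 4.12 (cv2) and the standard library are available. Lean on these libraries where they do the work, as an engineer would, in place of code of your own. Each camera call takes 0.05 s, during which the arm holds its last target.

## Working session

There is one attempt and no reset: what is moved stays moved. The work goes in short steps, Python scripts to look and compute and a shell command to move; the robot and the scene stay as the last step left them, time stands still between calls to the robot, and variables do not carry over. Pictures are saved under pics/ and viewed, and the job is handed in when it is done.

```bash
mkdir -p pics; ls
python3 - <<'E'
from station import robot, grab_frame, camera_info
import cv2
for n in("side","top"):
    cv2.imwrite(f"pics/{n}0.png",grab_frame(n)[:,:,::-1])
    c=camera_info(n);print(n,c)
print(robot.get_state())
E
```

```text
pics
side {'fx': 400.6074561368054, 'fy': 400.6074561368054, 'cx': 275.4495209696929, 'cy': 211.80636745343082, 'world_to_cam': array([[-0.91683052, -0.399256  ,  0.00405554,  0.5558968 ],
       [-0.29860158,  0.67887928, -0.6707906 ,  0.23389812],
       [ 0.26506395, -0.61621228, -0.74163571,  0.86706418],
       [ 0.        ,  0.        ,  0.        ,  1.        ]])}
top {'fx': 478.271981569537, 'fy': 478.271981569537, 'cx': 276.185368025855, 'cy': 217.99747541795492, 'world_to_cam': array([[ 0.01553243, -0.99987812, -0.00157654,  0.01109982],
       [-0.97699446, -0.0148415 , -0.21274765,  0.63155525],
       [ 0.21269832,  0.00484476, -0.97710591,  1.26250187],
       [ 0.        ,  0.        ,  0.        ,  1.        ]])}
{'clock': 0.1, 'qpos': array([ 1.20600847e+00,  5.33055379e-02,  1.61418671e+00, -1.22077493e-05,
        1.47601144e+00, -1.19014740e-01]), 'dq': array([ 5.39758852e-06, -3.07276585e-03, -3.14040126e-03,  9.67840055e-05,
       -1.51370444e-03,  2.09492486e-03]), 'tau': array([-9.61564729e-04, -3.94908857e+01, -3.71360028e+01, -1.79966896e-04,
        4.00759396e-03,  2.78465230e-06]), 'position': array([0.15186987, 0.60566975, 0.23015892]), 'tool_rot': array([[-6.70410183e-04,  2.43304508e-01,  9.69949724e-01],
       [-1.78962241e-03,  9.69948097e-01, -2.43305337e-01],
       [-9.99998174e-01, -1.89895813e-03, -2.14839881e-04]]), 'contact_force': array([ 0.40611003, -0.00423253, -0.0256629 ]), 'wrist_torque': array([-0.00563865, -0.02565196,  0.01011272]), 'opening': 0.08532735988330581}
```

View pics/top0.png

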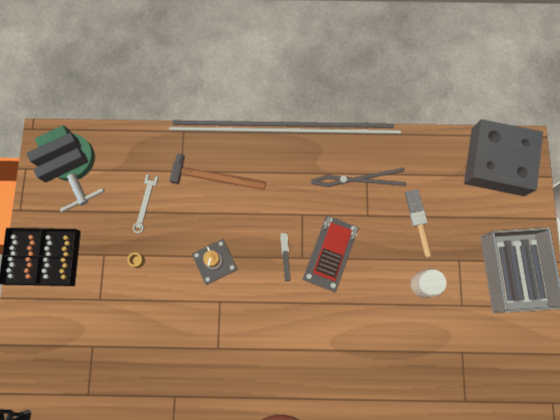

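View pics/side0.png

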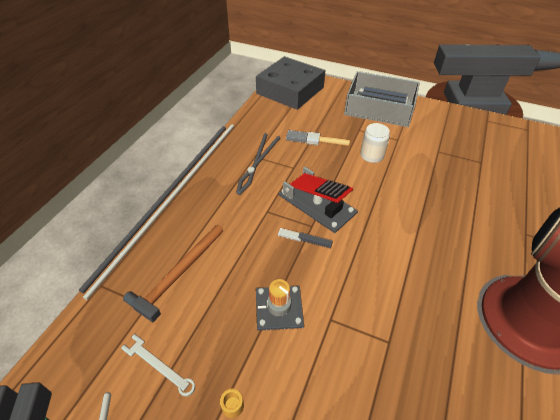

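The top view shows the adjuster at about (215,261), the treadle at about (331,254) and the chisel between them at (286,257). The side view shows the cap at (279,292). Next I'll zoom in and measure.

Run:
```python
import cv2,numpy as np
t=cv2.imread("pics/top0.png");s=cv2.imread("pics/side0.png")
a=cv2.resize(t[230:295,185:245],None,fx=8,fy=8,interpolation=cv2.INTER_CUBIC)[:,:400*2]
b=cv2.resize(s[270:340,245:315],None,fx=8,fy=8,interpolation=cv2.INTER_CUBIC)
cv2.imwrite("pics/a1.png",a);cv2.imwrite("pics/b1.png",b)
c=cv2.resize(t[205:300,295:365],None,fx=6,fy=6,interpolation=cv2.INTER_CUBIC)
cv2.imwrite("pics/c1.png",c)
for n,im in(("top",t),("side",s)):
    h=cv2.cvtColor(im,cv2.COLOR_BGR2HSV)
    for nm,m in(("red",((h[...,0]<6)|(h[...,0]>174))&(h[...,1]>180)&(h[...,2]>90)),("brass",(h[...,0]>14)&(h[...,0]<32)&(h[...,1]>120)&(h[...,2]>150))):
        k,l,st,ce=cv2.connectedComponentsWithStats(m.astype('uint8'))
        for i in range(1,k):
            if st[i,4]>25: print(n,nm,st[i],ce[i])
```

```text
top red [323 224  28  31 534] [336.45692884 238.58614232]
top red [314 271  21   9  39] [323.84615385 275.17948718]
top brass [204 251  15  15 152] [210.94736842 257.24342105]
top brass [127 252  15  16 153] [134.22875817 259.22222222]
side red [290 174  63  29 575] [315.21043478 186.26782609]
side brass [319 136  31  10 110] [334.57272727 140.98181818]
side brass [397 248   7  10  31] [399.38709677 252.22580645]
side brass [317 266   8  10  26] [321.03846154 270.73076923]
side brass [390 268   8  12  34] [394.         273.11764706]
side brass [312 277   9  15  44] [315.70454545 282.93181818]
side brass [269 279  21  27 315] [278.46031746 289.24444444]
side brass [346 278   7  16  35] [349.45714286 285.57142857]
side brass [220 388  23  31 536] [231.06716418 402.65671642]
```

View pics/a1.png

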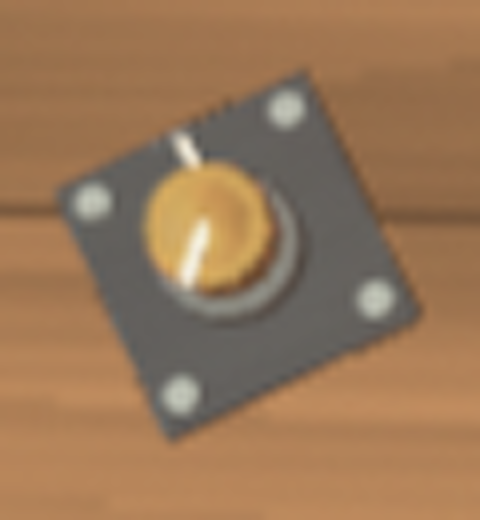

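View pics/b1.png

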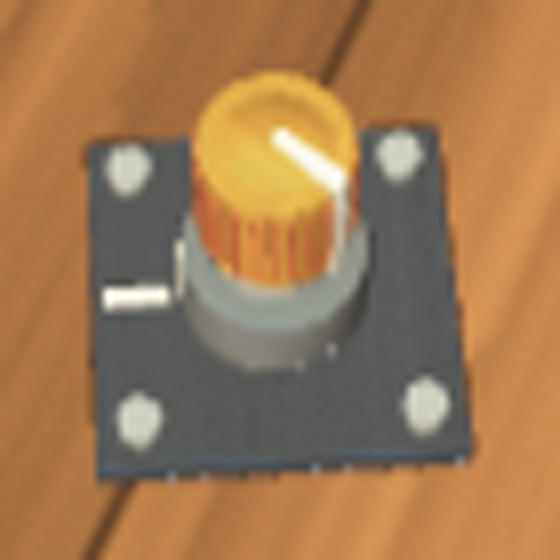

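View pics/c1.png

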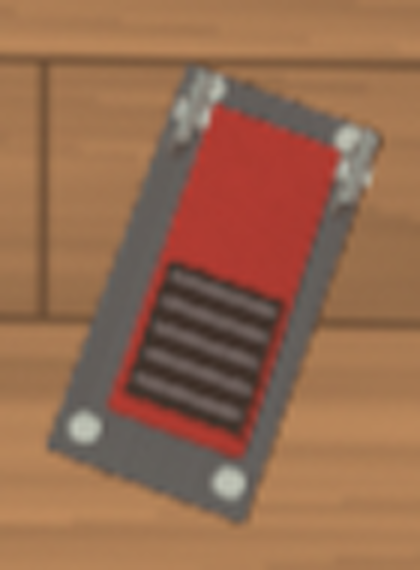

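The adjuster plate, the cap disc with its white line, and the pedal and pad corners are all clear in the zoomed crops. I'll cast those corners as rays onto their planes.

```bash
cat > h.py <<'E'
import numpy as np
from station import robot, grab_frame, camera_info
def ray(n,uv,z):
    c=camera_info(n);W=np.array(c["world_to_cam"]);R=W[:3,:3];o=-R.T@W[:3,3]
    d=R.T@np.array([(uv[0]-c["cx"])/c["fx"],(uv[1]-c["cy"])/c["fy"],1]);return o+d*(z-o[2])/d[2]
def crop(pts,f,o): return [(np.array(p)+.5)/f-.5+np.array(o) for p in pts]
def proj(n,p):
    c=camera_info(n);W=np.array(c["world_to_cam"]);q=W[:3,:3]@p+W[:3,3]
    return np.array([c["fx"]*q[0]/q[2]+c["cx"],c["fy"]*q[1]/q[2]+c["cy"]])
E
python3 - <<'E'
from h import *
np.set_printoptions(precision=4,suppress=True)
def S(n,p,z): return np.array([ray(n,u,z)[:2] for u in p])
A=S("top",crop([(58,190),(308,70),(423,318),(172,440)],8,(185,230)),.01);print("adj top",A.mean(0));print(np.linalg.norm(np.roll(A,-1,0)-A,axis=1))
e=(A[0]+A[1]-A[2]-A[3]);f=A[0]+A[3]-A[1]-A[2];print("yaw",np.arctan2(e[1],e[0]),np.arctan2(f[1],f[0])-np.pi/2)
B=S("side",crop([(88,145),(436,125),(470,460),(100,468)],8,(245,270)),.01);print("adj side",B.mean(0),np.linalg.norm(np.roll(B,-1,0)-B,axis=1))
zc=.089
print("cap top",S("top",crop([(208,228)],8,(185,230)),zc),"line",S("top",crop([(205,222),(186,285)],8,(185,230)),zc))
print("cap side",S("side",crop([(275,145)],8,(245,270)),zc),"line",S("side",crop([(278,133),(342,182)],8,(245,270)),zc))
T=S("top",crop([(190,65),(383,135),(245,522),(48,450)],6,(295,205)),.01);print("tre",T.mean(0),np.linalg.norm(np.roll(T,-1,0)-T,axis=1))
e=T[0]+T[1]-T[2]-T[3];print("yaw",np.arctan2(e[1],e[0]))
P=S("top",crop([(172,262),(285,298),(240,432),(127,396)],6,(295,205)),.086);print("pad",P.mean(0))
y=np.arctan2(e[1],e[0]);print("pad from T",T.mean(0)+(0.07-.118*np.cos(.3))*np.array([np.cos(y),np.sin(y)]))
E
```

```text
adj top [0.5151 0.1947]
[0.0985 0.0991 0.0978 0.0989]
yaw 0.46761546547151606 0.4719609221956631
adj side [0.5135 0.1951] [0.099  0.102  0.0973 0.0978]
cap top [[0.5138 0.1954]] line [[0.5158 0.1965]
 [0.4945 0.2019]]
cap side [[0.5133 0.1968]] line [[0.514  0.1932]
 [0.4936 0.1999]]
tre [ 0.544  -0.1366] [0.0986 0.1981 0.0978 0.1989]
yaw -0.3513642348872053
pad [ 0.5075 -0.1229]
pad from T [ 0.5039 -0.1219]
```

```bash
python3 -m crank '[{"xyz":[0,-1.6,1.3],"delta_rot":[0,0,0],"claw":0},{"xyz":[0.3,-3.1,2.6],"delta_rot":[0,0,0],"claw":0},{"xyz":[0.4,-3.1,2.6],"delta_rot":[0,0,0],"claw":0},{"xyz":[0.4,-3.1,2.6],"delta_rot":[0,0,0],"claw":0},{"xyz":[0.4,-3.1,2.6],"delta_rot":[0,0,0],"claw":0},{"xyz":[0.4,-3.1,2.6],"delta_rot":[0,0,0],"claw":0},{"xyz":[0.4,-3.1,2.6],"delta_rot":[0,0,0],"claw":0},{"xyz":[0.4,-3.1,2.6],"delta_rot":[0,0,0],"claw":0},{"xyz":[0.4,-3.1,2.6],"delta_rot":[0,0,0],"claw":0},{"xyz":[0.4,-3.1,2.6],"delta_rot":[0,0,0],"claw":0},{"xyz":[0.4,-3.1,2.6],"delta_rot":[0,0,0],"claw":0},{"xyz":[0.4,-3.1,2.6],"delta_rot":[0,0,0],"claw":0},{"xyz":[0.4,-3.1,2.6],"delta_rot":[0,0,0],"claw":0},{"xyz":[0.4,-3.1,2.6],"delta_rot":[0,0,0],"claw":0},{"xyz":[0.4,-3.1,2.6],"delta_rot":[0,0,0],"claw":0},{"xyz":[0.4,-3.1,2.6],"delta_rot":[0,0,0],"claw":0},{"xyz":[0.4,-3.1,2.6],"delta_rot":[0,0,0],"claw":0},{"xyz":[0.4,-3.1,2.6],"delta_rot":[0,0,0],"claw":0},{"xyz":[0.4,-3.1,2.6],"delta_rot":[0,0,0],"claw":0},{"xyz":[0.3,-3.1,2.6],"delta_rot":[0,0,0],"claw":0}]'
```

```text
clock: 1.77
position: [0.4966, -0.106, 0.1564]
tool_rot: [[-0.001, 0.244, 0.97], [0.0, 0.97, -0.244], [-1.0, 0.0, -0.001]]
contact_force: [1.0, 0.7, -0.5]
opening: -0.0003
```

```bash
python3 -m crank '[{"xyz":[2,-0.8,0.8],"delta_rot":[0,0,0],"claw":0},{"xyz":[2,0,0],"delta_rot":[0,0,0],"claw":0},{"xyz":[0,0,0],"delta_rot":[0,0,0],"claw":0},{"xyz":[0,0,0],"delta_rot":[0,0,0],"claw":0}]'
python3 -c "
from h import *
import cv2
cv2.imwrite('pics/s2.png',cv2.resize(grab_frame('side')[120:260,240:400,::-1],None,fx=4,fy=4))"
```

```text
clock: 2.1
position: [0.501, -0.1133, 0.1156]
tool_rot: [[-0.004, 0.244, 0.97], [0.002, 0.97, -0.244], [-1.0, 0.001, -0.004]]
contact_force: [-0.2, -0.5, 0.5]
opening: -0.0001
```

View pics/s2.png

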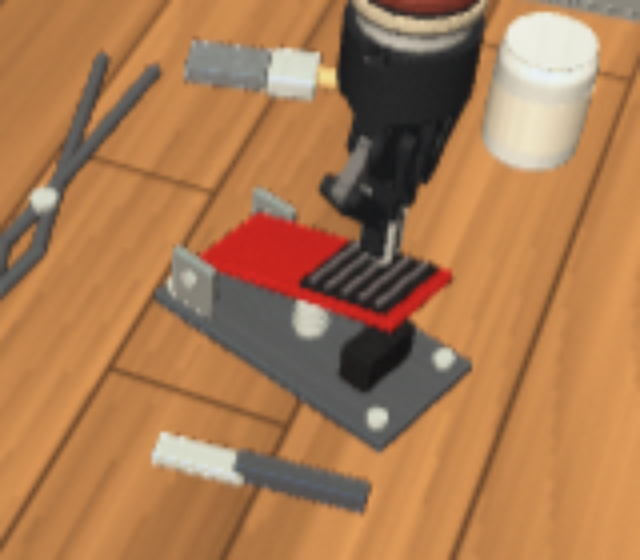

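The closed fingers are above the pad, near crop pixel (385,255). I'll centre them and press down.

```bash
python3 -m crank '[{"xyz":[1,-0.7,0.7],"delta_rot":[0,0,0],"claw":0},{"xyz":[1,0,0],"delta_rot":[0,0,0],"claw":0},{"xyz":[1,0,0],"delta_rot":[0,0,0],"claw":0},{"xyz":[1,0,0],"delta_rot":[0,0,0],"claw":0},{"xyz":[1,0,0],"delta_rot":[0,0,0],"claw":0},{"xyz":[0.8,0,0],"delta_rot":[0,0,0],"claw":0},{"xyz":[0.2,0,0],"delta_rot":[0,0,0],"claw":0},{"xyz":[0,0,0],"delta_rot":[0,0,0],"claw":0},{"xyz":[0,0,0],"delta_rot":[0,0,0],"claw":0}]'
```

```text
clock: 2.9
position: [0.5065, -0.1212, 0.0583]
tool_rot: [[-0.004, 0.242, 0.97], [0.001, 0.97, -0.242], [-1.0, 0.0, -0.004]]
contact_force: [-8.3, 1.6, 12.7]
opening: 0.0003
```

```bash
python3 -m crank '[{"xyz":[0.3,0,0],"delta_rot":[0,0,0],"claw":0},{"xyz":[0,0,0],"delta_rot":[0,0,0],"claw":0},{"xyz":[0,0,0],"delta_rot":[0,0,0],"claw":0}]'; python3 -m crank '[{"xyz":[0.3,0,0],"delta_rot":[0,0,0],"claw":0},{"xyz":[0,0,0],"delta_rot":[0,0,0],"claw":0},{"xyz":[0,0,0],"delta_rot":[0,0,0],"claw":0}]'
```

```text
clock: 3.15
position: [0.507, -0.1214, 0.0557]
tool_rot: [[-0.002, 0.242, 0.97], [0.001, 0.97, -0.242], [-1.0, 0.0, -0.002]]
contact_force: [-6.4, 2.3, 12.6]
opening: -0.0001
clock: 3.4
position: [0.5072, -0.1214, 0.0541]
tool_rot: [[-0.002, 0.242, 0.97], [0.001, 0.97, -0.242], [-1.0, 0.0, -0.003]]
contact_force: [-9.5, 3.0, 19.4]
opening: -0.0003
```

```bash
python3 -m crank '[{"xyz":[0.3,0,0],"delta_rot":[0,0,0],"claw":0},{"xyz":[0,0,0],"delta_rot":[0,0,0],"claw":0},{"xyz":[0,0,0],"delta_rot":[0,0,0],"claw":0}]'
python3 -c "
from h import *
import cv2
cv2.imwrite('pics/s3.png',cv2.resize(grab_frame('side')[120:260,240:400,::-1],None,fx=4,fy=4))"
```

```text
clock: 3.65
position: [0.5073, -0.1214, 0.054]
tool_rot: [[-0.004, 0.242, 0.97], [0.001, 0.97, -0.242], [-1.0, 0.0, -0.005]]
contact_force: [-19.6, 6.3, 36.7]
opening: 0.0002
```

View pics/s3.png

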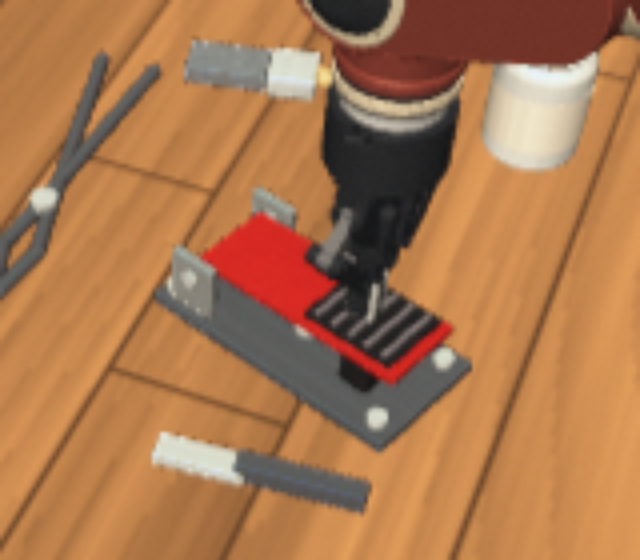

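The pedal plate sits on the stop block: force rose 17 N with only 0.1 mm of travel, at z 0.054. I'll release it, lift, and move toward the cap.

```bash
python3 -m crank '[{"xyz":[-0.8,0,0],"delta_rot":[0,0,0],"claw":0},{"xyz":[-1,0,0],"delta_rot":[0,0,0],"claw":0},{"xyz":[-1,0,0],"delta_rot":[0,0,0],"claw":0},{"xyz":[-1,0,0],"delta_rot":[0,0,0],"claw":0},{"xyz":[-1.5,0,0],"delta_rot":[0,0,0],"claw":0},{"xyz":[-3,0,0],"delta_rot":[0,0,0],"claw":0},{"xyz":[-4,0,0],"delta_rot":[0,0,0],"claw":0},{"xyz":[0,0,0],"delta_rot":[0,0,0],"claw":0}]'
python3 -c "
from h import *
import cv2
print(robot.get_state()['qpos'])
cv2.imwrite('pics/s4.png',cv2.resize(grab_frame('side')[120:260,240:400,::-1],None,fx=4,fy=4))"
```

```text
clock: 4.37
position: [0.5112, -0.1231, 0.1795]
tool_rot: [[0.012, 0.243, 0.97], [-0.005, 0.97, -0.243], [-1.0, -0.002, 0.012]]
contact_force: [1.7, -0.4, 1.6]
opening: 0.0003
[-3.77898126e-01 -1.57747144e-01  1.90310209e+00  1.31840448e-04
  1.38369773e+00 -1.70370580e+00]
```

View pics/s4.png

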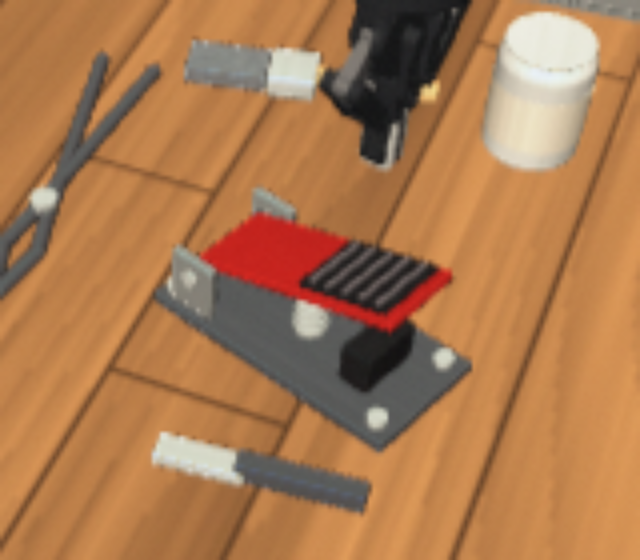

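The pedal is back up at rest. Next I move over the cap with the gripper open.

```bash
python3 -m crank '[{"xyz":[0,2.1,-0.5],"delta_rot":[0,0,0],"claw":8.5},{"xyz":[0,3.2,-0.77],"delta_rot":[0,0,0],"claw":8.5},{"xyz":[0,3.2,-0.77],"delta_rot":[0,0,0],"claw":8.5},{"xyz":[0,3.2,-0.77],"delta_rot":[0,0,0],"claw":8.5},{"xyz":[0,3.2,-0.77],"delta_rot":[0,0,0],"claw":8.5},{"xyz":[0,3.2,-0.77],"delta_rot":[0,0,0],"claw":8.5},{"xyz":[0,3.2,-0.77],"delta_rot":[0,0,0],"claw":8.5},{"xyz":[0,3.2,-0.77],"delta_rot":[0,0,0],"claw":8.5},{"xyz":[0,3.2,-0.77],"delta_rot":[0,0,0],"claw":8.5},{"xyz":[0,3.2,-0.77],"delta_rot":[0,0,0],"claw":8.5},{"xyz":[0,0,0],"delta_rot":[0,0,0],"claw":8.5},{"xyz":[0,0,0],"delta_rot":[0,0,0],"claw":8.5},{"xyz":[0,0,0],"delta_rot":[0,0,0],"claw":8.5}]'
```

```text
clock: 5.5
position: [0.5097, 0.1955, 0.1699]
tool_rot: [[-0.002, 0.243, 0.97], [-0.001, 0.97, -0.243], [-1.0, -0.002, -0.002]]
contact_force: [0.1, -0.3, 0.9]
opening: 0.085
```

```bash
python3 -m crank '[{"xyz":[2.3,0.1,0.45],"delta_rot":[0,0,0],"claw":8.5},{"xyz":[2.3,0,0],"delta_rot":[0,0,0],"claw":8.5},{"xyz":[1.5,0,0],"delta_rot":[0,0,0],"claw":8.5},{"xyz":[0,0,0],"delta_rot":[0,0,0],"claw":8.5},{"xyz":[0,0,0],"delta_rot":[0,0,0],"claw":8.5}]'
python3 -c "
from h import *
import cv2
cv2.imwrite('pics/s5.png',cv2.resize(grab_frame('side')[220:360,200:360,::-1],None,fx=4,fy=4))
cv2.imwrite('pics/t5.png',cv2.resize(grab_frame('top')[200:310,160:280,::-1],None,fx=5,fy=5))"
```

```text
clock: 5.92
position: [0.5143, 0.1942, 0.109]
tool_rot: [[-0.003, 0.245, 0.97], [-0.001, 0.97, -0.245], [-1.0, -0.002, -0.003]]
contact_force: [-0.2, 0.8, 0.0]
opening: 0.0849
```

View pics/s5.png

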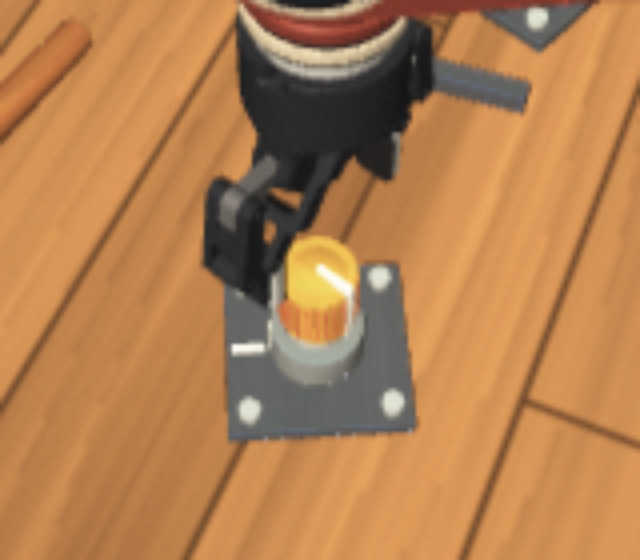

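View pics/t5.png

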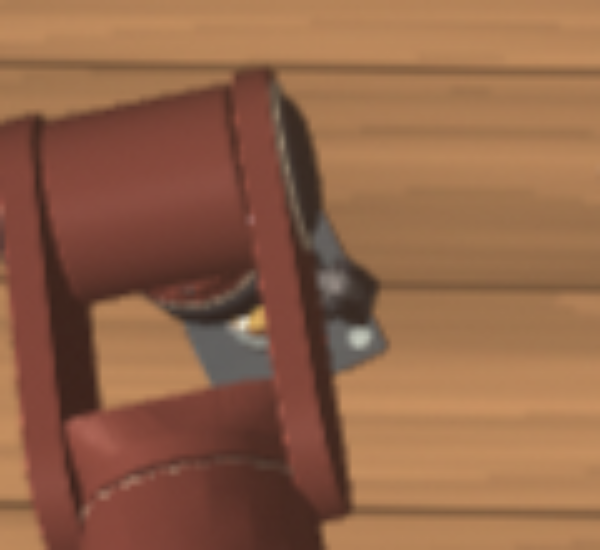

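The fingers straddle the cap (crop 320,285), with the line facing between the pads. Now I descend and close.

```bash
python3 -m crank '[{"xyz":[2,0.1,0],"delta_rot":[0,0,0],"claw":8.5},{"xyz":[2,0,0],"delta_rot":[0,0,0],"claw":8.5},{"xyz":[1.5,0,0],"delta_rot":[0,0,0],"claw":8.5},{"xyz":[0.7,0,0],"delta_rot":[0,0,0],"claw":8.5},{"xyz":[0,0,0],"delta_rot":[0,0,0],"claw":8.5},{"xyz":[0,0,0],"delta_rot":[0,0,0],"claw":8.5}]' && python3 -m crank '[{"xyz":[0,0,0],"delta_rot":[0,0,0],"claw":4.6},{"xyz":[0,0,0],"delta_rot":[0,0,0],"claw":4.6},{"xyz":[0,0,0],"delta_rot":[0,0,0],"claw":4.0},{"xyz":[0,0,0],"delta_rot":[0,0,0],"claw":3.5},{"xyz":[0,0,0],"delta_rot":[0,0,0],"claw":3},{"xyz":[0,0,0],"delta_rot":[0,0,0],"claw":3},{"xyz":[0,0,0],"delta_rot":[0,0,0],"claw":3},{"xyz":[0,0,0],"delta_rot":[0,0,0],"claw":3}]' 40
python3 -c "
from h import *
import cv2
s=robot.get_state();print(s['qpos'],s['wrist_torque'])
cv2.imwrite('pics/s6.png',cv2.resize(grab_frame('side')[220:360,200:360,::-1],None,fx=4,fy=4))"
```

```text
clock: 6.52
position: [0.5163, 0.1965, 0.0494]
tool_rot: [[0.001, 0.244, 0.97], [0.0, 0.97, -0.244], [-1.0, 0.001, 0.001]]
contact_force: [-1.4, 0.5, 1.0]
opening: 0.0851
clock: 7.18
position: [0.516, 0.1958, 0.0497]
tool_rot: [[0.001, 0.243, 0.97], [-0.002, 0.97, -0.243], [-1.0, -0.001, 0.001]]
contact_force: [-2.0, -3.2, 6.1]
opening: 0.0412
[ 2.28709344e-01  6.53642443e-02  1.92191252e+00 -1.86865405e-03
  1.15405468e+00 -1.09581486e+00] [-0.63606283  0.49979796  0.02812944]
```

View pics/s6.png

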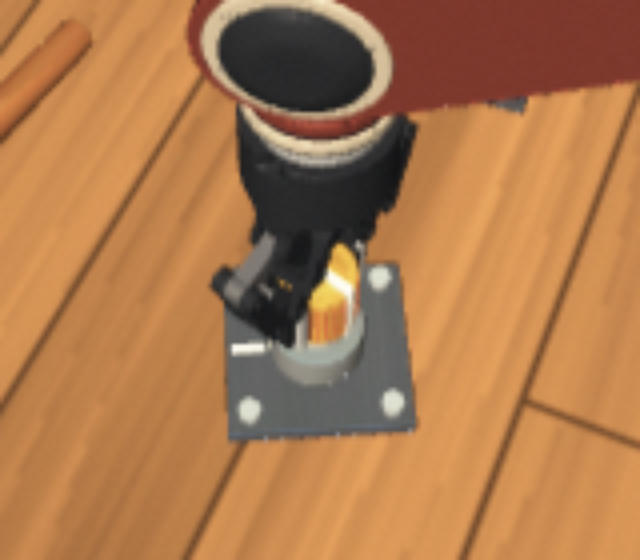

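Gripped at an opening of 41.2 mm; the line is visible between the pads at crop (343,285). Now I screw down clockwise (+x turn), following the thread.

```bash
python3 -m crank '[{"xyz":[0.008,0,0],"delta_rot":[0.06,0,0],"claw":3},{"xyz":[0.015,0,0],"delta_rot":[0.12,0,0],"claw":3},{"xyz":[0.015,0,0],"delta_rot":[0.12,0,0],"claw":3},{"xyz":[0.015,0,0],"delta_rot":[0.12,0,0],"claw":3},{"xyz":[0.015,0,0],"delta_rot":[0.12,0,0],"claw":3},{"xyz":[0.008,0,0],"delta_rot":[0.06,0,0],"claw":3},{"xyz":[0,0,0],"delta_rot":[0,0,0],"claw":3}]' 60
python3 -c "
from h import *
import cv2
s=robot.get_state();print(s['qpos'],s['wrist_torque'],np.arctan2(s['tool_rot'][1,1],s['tool_rot'][0,1]))
cv2.imwrite('pics/s7.png',cv2.resize(grab_frame('side')[220:360,200:360,::-1],None,fx=4,fy=4))"
```

```text
clock: 7.82
position: [0.5159, 0.1956, 0.049]
tool_rot: [[0.0, 0.75, 0.662], [-0.002, 0.662, -0.75], [-1.0, -0.001, 0.002]]
contact_force: [-4.3, -4.2, 6.4]
opening: 0.0408
[ 0.22856137  0.06637643  1.92226377 -0.00231836  1.15340154 -0.49361202] [-0.75762807  0.54733859 -0.04424761] 0.7231125299899596
```

View pics/s7.png

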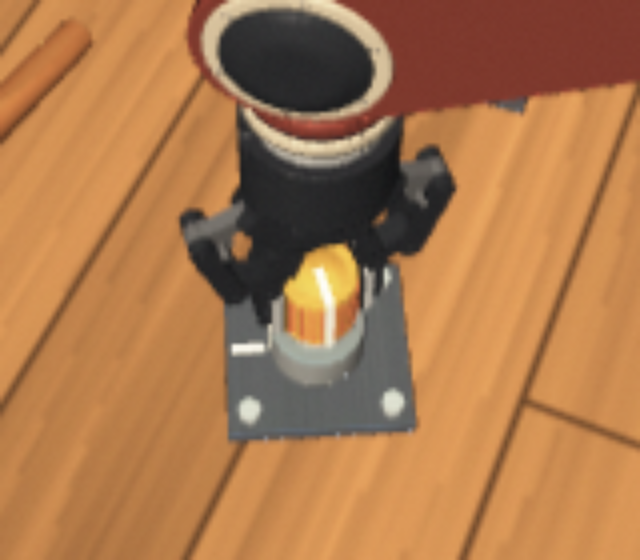

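The line turned with the fingers. I'll continue.

```bash
python3 -m crank '[{"xyz":[0.015,0,0],"delta_rot":[0.12,0,0],"claw":3},{"xyz":[0.015,0,0],"delta_rot":[0.12,0,0],"claw":3},{"xyz":[0.015,0,0],"delta_rot":[0.12,0,0],"claw":3},{"xyz":[0.015,0,0],"delta_rot":[0.12,0,0],"claw":3},{"xyz":[0.015,0,0],"delta_rot":[0.12,0,0],"claw":3},{"xyz":[0.015,0,0],"delta_rot":[0.12,0,0],"claw":3},{"xyz":[0.015,0,0],"delta_rot":[0.12,0,0],"claw":3},{"xyz":[0.015,0,0],"delta_rot":[0.12,0,0],"claw":3},{"xyz":[0.015,0,0],"delta_rot":[0.12,0,0],"claw":3},{"xyz":[0.015,0,0],"delta_rot":[0.12,0,0],"claw":3},{"xyz":[0.015,0,0],"delta_rot":[0.12,0,0],"claw":3},{"xyz":[0,0,0],"delta_rot":[0,0,0],"claw":3},{"xyz":[0,0,0],"delta_rot":[0,0,0],"claw":3}]'
cat >> h.py <<'E'
def st():
    s=robot.get_state();R=s['tool_rot'];y=np.arctan2(R[1,1],R[0,1]);print("clk %.2f"%s['clock'],"q6 %.4f"%s['qpos'][5],"yaw %.4f"%y,"T",np.round(s['wrist_torque'],3),"tau6 %.3f"%s['tau'][5],"F",np.round(s['contact_force'],1))
E
python3 -c "
from h import *
st()"
python3 -m crank '[{"xyz":[0.008,0,0],"delta_rot":[0.06,0,0],"claw":3},{"xyz":[0,0,0],"delta_rot":[0,0,0],"claw":3}]'
python3 -c "
from h import *
st()"
```

```text
clock: 8.95
position: [0.5153, 0.1956, 0.0473]
tool_rot: [[-0.001, 0.828, -0.561], [-0.002, -0.561, -0.828], [-1.0, 0.0, 0.003]]
contact_force: [-5.3, -4.1, 7.7]
opening: 0.0409
clk 8.95 q6 0.8247 yaw -0.5951 T [-0.763  0.844 -0.073] tau6 -0.028 F [-5.3 -4.1  7.7]
clock: 9.12
position: [0.5153, 0.1956, 0.0473]
tool_rot: [[-0.001, 0.792, -0.61], [-0.002, -0.61, -0.792], [-1.0, 0.0, 0.003]]
contact_force: [-4.8, -5.3, 8.2]
opening: 0.0408
clk 9.12 q6 0.8862 yaw -0.6566 T [-0.771  0.897 -0.043] tau6 0.234 F [-4.8 -5.3  8.2]
```

```bash
for i in 1; do python3 -m crank '[{"xyz":[0.012,0,0],"delta_rot":[0.1,0,0],"claw":3},{"xyz":[0.012,0,0],"delta_rot":[0.1,0,0],"claw":3},{"xyz":[0,0,0],"delta_rot":[0,0,0],"claw":3},{"xyz":[0,0,0],"delta_rot":[0,0,0],"claw":3}]'>/dev/null; python3 -c "
from h import *
st()"; done
python3 -m crank '[{"xyz":[0.005,0,0],"delta_rot":[0.05,0,0],"claw":3},{"xyz":[0,0,0],"delta_rot":[0,0,0],"claw":3},{"xyz":[0,0,0],"delta_rot":[0,0,0],"claw":3}]' >/dev/null;  python3 -c "
from h import *
st()"
python3 -m crank '[{"xyz":[0.005,0,0],"delta_rot":[0.05,0,0],"claw":3},{"xyz":[0,0,0],"delta_rot":[0,0,0],"claw":3},{"xyz":[0,0,0],"delta_rot":[0,0,0],"claw":3}]' >/dev/null;  python3 -c "
from h import *
st()"
```

```text
clk 9.45 q6 1.0846 yaw -0.8551 T [-0.761  0.919 -0.083] tau6 -0.040 F [-5.9 -4.9  7.8]
clk 9.70 q6 1.1345 yaw -0.9050 T [-0.676  0.915 -0.129] tau6 -0.071 F [-5.7 -4.5  9. ]
clk 9.95 q6 1.1845 yaw -0.9550 T [-0.658  0.967 -0.056] tau6 -0.071 F [-5.4 -4.2  8.8]
```

```bash
python3 -m crank '[{"xyz":[0.005,0,0],"delta_rot":[0.05,0,0],"claw":3},{"xyz":[0,0,0],"delta_rot":[0,0,0],"claw":3},{"xyz":[0,0,0],"delta_rot":[0,0,0],"claw":3}]' >/dev/null;  python3 -c "
from h import *
st()"
python3 -m crank '[{"xyz":[0.005,0,0],"delta_rot":[0.05,0,0],"claw":3},{"xyz":[0,0,0],"delta_rot":[0,0,0],"claw":3},{"xyz":[0,0,0],"delta_rot":[0,0,0],"claw":3}]' >/dev/null;  python3 -c "
from h import *
st()"
python3 -m crank '[{"xyz":[0.005,0,0],"delta_rot":[0.05,0,0],"claw":3},{"xyz":[0,0,0],"delta_rot":[0,0,0],"claw":3},{"xyz":[0,0,0],"delta_rot":[0,0,0],"claw":3}]' >/dev/null;  python3 -c "
from h import *
import cv2
st()
cv2.imwrite('pics/s8.png',cv2.resize(grab_frame('side')[220:360,200:360,::-1],None,fx=4,fy=4))
"
```

```text
clk 10.20 q6 1.2345 yaw -1.0050 T [-0.683  0.938 -0.132] tau6 -0.071 F [-5.6 -3.5  8.4]
clk 10.45 q6 1.2845 yaw -1.0551 T [-0.647  0.873 -0.094] tau6 -0.071 F [-5.6 -5.3  8.7]
clk 10.70 q6 1.3325 yaw -1.1025 T [-0.665  0.967  0.618] tau6 0.679 F [-5.3 -3.9  7.4]
```

View pics/s8.png

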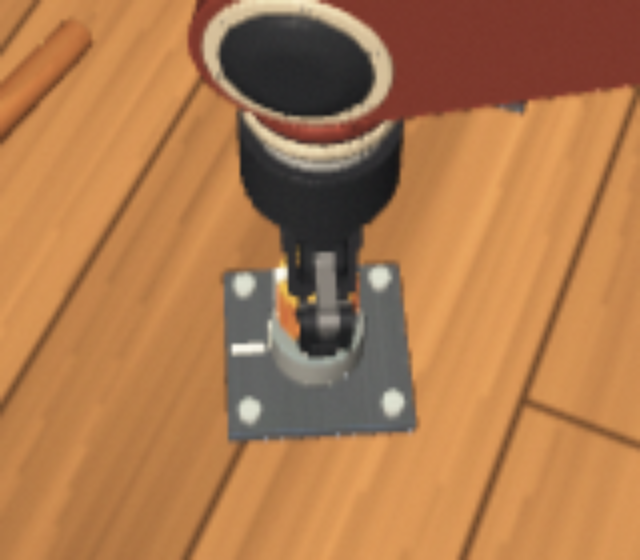

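Torque jumped from −0.1 to +0.62 N m, and the total turn of about 2.4 rad matches the estimate from the image. One more small step will confirm it.

```bash
python3 -m crank '[{"xyz":[0,0,0],"delta_rot":[0.02,0,0],"claw":3},{"xyz":[0,0,0],"delta_rot":[0,0,0],"claw":3},{"xyz":[0,0,0],"delta_rot":[0,0,0],"claw":3}]' >/dev/null;  python3 -c "
from h import *
st()"
python3 -m crank '[{"xyz":[0,0,0],"delta_rot":[0.02,0,0],"claw":3},{"xyz":[0,0,0],"delta_rot":[0,0,0],"claw":3},{"xyz":[0,0,0],"delta_rot":[0,0,0],"claw":3}]' >/dev/null;  python3 -c "
from h import *
st()"
```

```text
clk 11.00 q6 1.3513 yaw -1.1208 T [-0.63   0.917  1.125] tau6 1.111 F [-5.1 -4.3  9. ]
clk 11.25 q6 1.3701 yaw -1.1393 T [-0.57   0.874  1.574] tau6 1.550 F [-5.9 -4.9  7.1]
```

The hard stop is confirmed. Torque climbs about 24 N m/rad, which puts stop contact at yaw ≈ −1.073. The back-off target is therefore yaw ≈ +0.498, to be checked against the white line.

```bash
python3 -m crank '[{"xyz":[0,0,0],"delta_rot":[-0.06,0,0],"claw":3},{"xyz":[-0.015,0,0],"delta_rot":[-0.12,0,0],"claw":3},{"xyz":[-0.015,0,0],"delta_rot":[-0.12,0,0],"claw":3},{"xyz":[-0.015,0,0],"delta_rot":[-0.12,0,0],"claw":3},{"xyz":[-0.015,0,0],"delta_rot":[-0.12,0,0],"claw":3},{"xyz":[-0.015,0,0],"delta_rot":[-0.12,0,0],"claw":3},{"xyz":[-0.015,0,0],"delta_rot":[-0.12,0,0],"claw":3},{"xyz":[-0.015,0,0],"delta_rot":[-0.12,0,0],"claw":3},{"xyz":[-0.015,0,0],"delta_rot":[-0.12,0,0],"claw":3},{"xyz":[-0.015,0,0],"delta_rot":[-0.12,0,0],"claw":3},{"xyz":[-0.015,0,0],"delta_rot":[-0.12,0,0],"claw":3},{"xyz":[-0.015,0,0],"delta_rot":[-0.12,0,0],"claw":3},{"xyz":[-0.015,0,0],"delta_rot":[-0.12,0,0],"claw":3},{"xyz":[-0.01,0,0],"delta_rot":[-0.08,0,0],"claw":3},{"xyz":[0,0,0],"delta_rot":[0,0,0],"claw":3},{"xyz":[0,0,0],"delta_rot":[0,0,0],"claw":3},{"xyz":[0,0,0],"delta_rot":[0,0,0],"claw":3}]' ;  python3 -c "
from h import *
st()"
```

```text
clock: 12.67
position: [0.5157, 0.1955, 0.0486]
tool_rot: [[-0.0, 0.907, 0.422], [-0.002, 0.422, -0.907], [-1.0, -0.001, 0.002]]
contact_force: [-3.3, -5.0, 6.8]
opening: 0.0407
clk 12.67 q6 -0.2060 yaw 0.4356 T [-0.8    0.595  0.12 ] tau6 0.069 F [-3.3 -5.   6.8]
```

```bash
python3 -m crank '[{"xyz":[-0.007,0,0],"delta_rot":[-0.063,0,0],"claw":3},{"xyz":[0,0,0],"delta_rot":[0,0,0],"claw":3},{"xyz":[0,0,0],"delta_rot":[0,0,0],"claw":3},{"xyz":[0,0,0],"delta_rot":[0,0,0],"claw":3}]' ;  python3 -c "
from h import *
import cv2
st()
im=grab_frame('side')[:,:,::-1];cv2.imwrite('pics/side9.png',im)
cv2.imwrite('pics/s9.png',cv2.resize(im[270:325,245:315],None,fx=10,fy=10,interpolation=cv2.INTER_CUBIC))
a=np.array([.5142,.1955]);z=.045+1.27e-3*1.57+.041
for r in(.017,.021):
  for t in(1.47,1.57,1.67):
    w=.47+t; 
    print(r,t,(proj('side',np.array([*(a+r*np.array([np.cos(w),np.sin(w)])),z if r<.02 else z-.004])) -[245,270]+.5)*10)
print((proj('side',np.array([*a,z]))-[245,270]+.5)*10)
"
```

```text
clock: 13.0
position: [0.5158, 0.1955, 0.0487]
tool_rot: [[-0.0, 0.878, 0.478], [-0.002, 0.478, -0.878], [-1.0, -0.001, 0.002]]
contact_force: [-4.1, -4.9, 7.3]
opening: 0.0409
clk 13.00 q6 -0.2690 yaw 0.4986 T [-0.724  0.587  0.103] tau6 0.070 F [-4.1 -4.9  7.3]
0.017 1.47 [339.60395526 251.11382421]
0.017 1.57 [348.04642545 251.06840522]
0.017 1.67 [356.43262627 250.2813282 ]
0.021 1.47 [338.68833382 278.86892775]
0.021 1.57 [349.11355593 278.81221313]
0.021 1.67 [359.46867538 277.83486625]
[342.6403928  177.86151733]
```

View pics/s9.png

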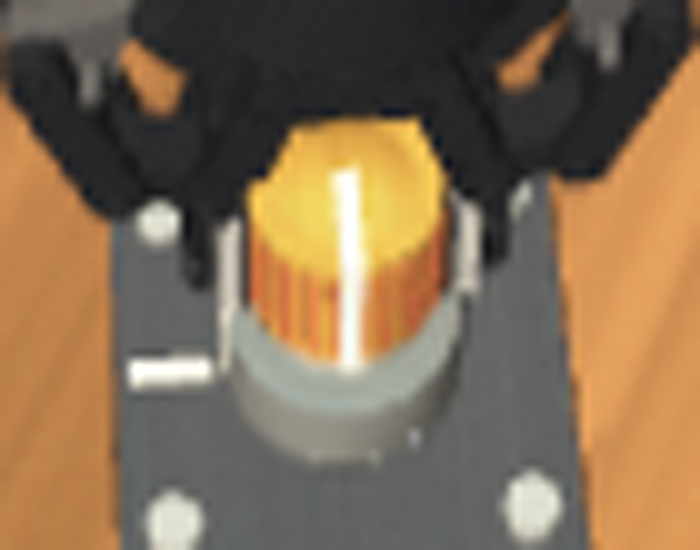

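The white line runs from crop (344,175) to (352,365). That is within about 0.02 rad of the quarter-turn direction, and the pads still hold the nut on both sides. I'm handing in.

```bash
python3 -c "
from h import *
st();print(robot.finish_job())"
```

```text
clk 13.05 q6 -0.2690 yaw 0.4986 T [-0.76   0.576  0.109] tau6 0.071 F [-3.1 -4.6  7.2]
the job is handed in; nothing more can be done
None
```

The brake slack is set. I handed the job in at about 13 s with the cap nut still gripped a quarter turn off its seat.

- **Pedal:** I pressed it to its stop. Vertical force reached 37 N, rising 17 N over the last 0.1 mm of travel, with the fingertips at 54 mm above the bench. I then released it, and the side picture showed it back up.
- **Bottoming the nut:** I turned it about 2.40 rad clockwise in one grip until the torque jumped from about −0.1 to 1.6 N m. This agrees with the roughly 2.4 rad I estimated from the white line at the start.
- **Backing off:** I turned it back 1.571 rad from the point where it met the stop. In the last picture the white line is within about 0.02 rad of the quarter-turn direction.
- **Grip:** The fingers are still on the nut at 60 N, with an opening of 41 mm.

No check failed or disagreed. The loose tools and parts were not touched as far as the pictures showed, but I did not make a separate check of them at the end.

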